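# Tighten the filler plug of a melting kettle

## Robot

A 6-joint arm with a two-finger parallel gripper is mounted at the origin on the work surface. World frame = base frame: x ahead of the robot, y to its left, z up, the work surface at z = 0. Lengths are in m, angles in rad, forces in N, time in s.
With the tool pointing down it reaches from about 0.25 to 0.8 m from the base axis. Payload 8.5 kg.
Tool frame: the origin (TCP) lies between the finger pads; the fingertips stand 8 mm ahead of it and the grasp point (between the pads) lies 11 mm behind it; z points along the fingers, y is the direction in which the jaws open and shut (so a half turn about z gives the same grasp; the last joint's range is limited). The gripper opens to 85 mm and grips with 20 to 120 N. Pads are 22 mm wide; open, the fingers measure 114 mm over their backs; the gripper's body (76 mm by 85 mm) begins 54 mm behind the grasp point. The pads swing forward as they close: fully open they stand 13 mm farther back than shut.
Start: joints at [1.174, 0.238, -0.013, 1.319, 0, 1.571], TCP at [0.203, 0.484, 0.239] pointing down, gripper open.
Joint ranges: [-2.66, 2.66], [-1.03, 1.9], [-1.14, 1.46], [-1.82, 2.27], [-1.45, 1.34], [-3.14, 3.14]. Speed limits (rad/s): [2.22, 2.22, 2.79, 3.14, 3.14, 3.14].

## Interface

Orientations are given as [roll, pitch, yaw] about the fixed x, y, z axes, in that order (R = Rz(yaw) Ry(pitch) Rx(roll)).
In Python, from plant import manip gives the robot as it stands.
- The arm moves only by the shell command python3 -m inch 'ROWS' [FORCE]. ROWS is text: rows parted by semicolons, each of 7 numbers parted by spaces: the shift along the tool's x, y, z in mm, then the turn, a rotation vector about the tool's x, y, z in degrees, then the opening in per cent of the stroke, from 0 (shut) to 100 (fully open). In form: tx ty tz wx wy wz jaw; .... A call has 1 to 10 rows; each row is the pose to reach, as a shift and turn from the pose commanded when the call began, along the tool's axes at that moment; what a row does not reach only later rows make up. A row lasts 1/8 s, in which the tool goes at most 62.5 mm and 10.7 degrees, less where a joint would pass 70% of its speed; a pose out of reach is approached as far as the arm can. A call with a gripper value outside its range is refused whole. The fingers move at their own pace and stop on an object; FORCE is the grip in N (left out, the last holds). Time passes only in rows, so rows that repeat a pose let the fingers close. It gives the time, the measured TCP pose, the force and the opening at its end, in the units of the state.
- manip.read_state(): the state, without advancing time (a new reading comes with each control period).
- manip.read_camera(name): name is "scene" or "top" or "wrist"; returns a dict with "img" (480x640x3 uint8, red, green, blue), "K" (3x3 intrinsics, pixels), "extrinsics" (4x4, takes a point from camera to world coordinates); the wrist camera has in their place "T_tool_cam" (4x4, takes a point from camera to tool coordinates, whose origin is the TCP and whose axes are the flange's). Camera axes: x right, y down, z forward; pixel columns grow to the right and rows downward; lengths in m; the calibration is good to about 2 mm. A picture is of the moment at which its call begins: read the wrist's pose just before it. There is no depth.
- manip.hand_in(): hands the job in, once; it reports no verdict.
The state is a dict: "clock": time; "joints": joint angles; "dq": joint speeds; "tau": joint torques, N m; "tcp_pos": TCP position; "ee_rot": TCP orientation; "contact_force": force on the tool from outside, world axes, zero at the start; "ft_torque": the same for the moment, N m; "finger_gap": finger opening in m.
Only numpy, scipy, OpenCV 4.12 (cv2) and the standard library are available. Lean on these libraries where they do the work, as an engineer would, in place of code of your own. Each camera call takes 0.05 s, during which the arm holds its last target. There are 200 camera calls.

## Task

The heating jacket of the bench kettle has just been filled and its filler plug only started by hand. Take the largest T-handle hex key from the white stand, lower it into the filler neck, press lightly and turn until it drops fully into the plug's socket, then turn clockwise until the plug comes up tight; go easy, without ramming the key or forcing the plug past its stop. Then set the key gently back upright in its own hole in the stand, right down, and leave everything else on the bench as it stands.

Things in the scene. Friction and masses are not known exactly. Their poses are not given: they have to be found in the camera images.
- key: Largest of three T-handle hex keys, 0.3 kg: steel hexagon shaft 17 mm across flats (19.6 over corners), 105 mm long; black cross handle on top, 130 x 20 mm, 24 mm tall (105 to 129 mm above the tip). Origin: centre of the shaft's lower end (tip); z up the shaft, x along the handle; hexagon flats face +y and -y. Starts standing in the stand, handle roughly along the stand's x.
- key_grip (a point): Centre of the large key's cross handle, 117 mm above its tip; axes as the key's.
- kettle: Fixed stainless bench-top jacketed melting kettle: round body 260 mm across (rim 274), lid at 172 mm with a low wire handle up to 196 mm, control box on one side, ball valve with blue lever at the front. Origin: on the bench under the kettle's axis; z up, -x towards the ball valve, -y towards the filler neck.
- filler_rim (a point): Centre of the mouth of the jacket's filler neck, an upright round coupling, 48 mm outside, 33 mm bore, on a pipe elbow at the kettle's side; 200 mm from the kettle's axis, mouth 125 mm above the bench. Axes as the kettle's.
- plug_face (a point): Centre of the upper face of the brass plug inside the filler neck, 28 mm below its mouth, 97 mm above the bench; axes fixed to the kettle. The plug's hexagon socket: 18 mm across flats, 16 mm deep, closed floor, on the neck's axis. How its flats lie is unknown and differs every time (fit repeats every 60 degrees; the key enters within about 6 degrees). The plug keeps its height as it turns.
- plug (a joint): Angle of the plug in its thread, rad, growing clockwise seen from above: found at 0.4 to 0.8, tight against a firm stop at 1.3. It says nothing of how the socket's flats lie. Running friction about 0.25 N m; it stays where it is left. At the stop 0.3 to 0.5 N m is tight enough, 0.7 N m too much.
- stand: Fixed white plastic block, 70 mm (its x) by 232 mm (its y), 62 mm tall, with three upright blind holes in a row along y, each 50 mm deep: 23 mm across for the large key at y = +75 mm, 17 mm for the middle key at 0, 14.5 mm for the small key at y = -72 mm. Origin: centre of its underside.
- key_hole (a point): Centre of the mouth of the large key's hole, on the stand's top, 62 mm above the bench; the hole's floor is 12 mm above the bench. Axes as the stand's.
- key_mid: The middle T-handle key in the stand, 12 mm hexagon, handle 100 mm long, its top 117 mm above the bench; leave it. Origin: its tip, z up the shaft.
- key_small: The small T-handle key in the stand, 10 mm hexagon, handle 85 mm long, its top 110 mm above the bench; leave it. Origin: its tip, z up the shaft.
- fluid: White plastic bottle with a grey cap, 76 mm across, 190 mm tall; leave it. Origin: centre of its underside.
- beaker: Open steel beaker, 84 mm across, 100 mm tall; leave it. Origin: centre of its underside.
- funnel: Steel funnel standing mouth down, 110 mm across, 105 mm tall; leave it. Origin: centre of its underside.
- jar_a: Amber jar with a black cap, 66 mm across, 75 mm tall; leave it. Origin: centre of its underside.
- jar_b: Amber jar with a metal cap, 56 mm across, 60 mm tall; leave it. Origin: centre of its underside.
- spanner: Steel open-ended spanner, 190 mm long, lying on the bench; leave it. Origin: underside, middle.
Not all that is in view belongs to the job. Leave any pink look-alike of the key alone. Leave any turquoise look-alike of the stand alone.

How it is judged:
By the outcome, as a careful person would: the job done as asked, in the order asked, and still so for the second after the job is handed in, with the robot touching nothing.
It also fails if it takes over 67 s, if anything falls off the work surface, if the arm or the gripper's body presses on something with over 40 N, if the wrist force passes 120 N, or if a joint passes its speed limit or range.

## Working session

There is one attempt and no reset: what is moved stays moved. The work goes in short steps, Python scripts to look and compute and a shell command to move; the robot and the scene stay as the last step left them, time stands still between calls to the robot, and variables do not carry over. Pictures are saved under pics/ and viewed, about 8 in all and at most 12, crops included, and the job is handed in when it is done.

```bash
mkdir -p pics
python3 - <<'E'
from plant import manip
import cv2,numpy as np
for n in("scene","top"):
    c=manip.read_camera(n); cv2.imwrite(f"pics/{n}.png",c["img"][:,:,::-1]); print(n,c["K"].tolist(),np.round(c["extrinsics"],4).tolist())
    np.savez(f"pics/{n}.npz",K=c["K"],E=c["extrinsics"])
s=manip.read_state();print(s)
c=manip.read_camera("wrist");print(c["K"],np.round(c["T_tool_cam"],4))
E
```

```text
scene [[447.85178140922363, 0.0, 319.77770148334537], [0.0, 447.85178140922363, 237.22936417676445], [0.0, 0.0, 1.0]] [[-0.4073, 0.7739, -0.485, 0.967], [0.9133, 0.3465, -0.2141, 0.1485], [0.0024, -0.5302, -0.8479, 0.9282], [0.0, 0.0, 0.0, 1.0]]
top [[485.01104917181374, 0.0, 314.1741085865949], [0.0, 485.01104917181374, 234.8894295294629], [0.0, 0.0, 1.0]] [[-0.0756, -0.9726, 0.2197, 0.295], [-0.9971, 0.0727, -0.0212, -0.0446], [0.0046, -0.2207, -0.9753, 1.104], [0.0, 0.0, 0.0, 1.0]]
{'clock': 0.1, 'joints': array([ 1.17396445e+00,  2.38739116e-01, -1.41755561e-02,  1.31918865e+00,
       -4.01811313e-06,  1.57079358e+00]), 'dq': array([ 0.00098373, -0.00062884,  0.00275061, -0.0018394 , -0.00134573,
        0.00121386]), 'tau': array([-1.70941166e-05, -5.39719033e+01,  3.46997917e+01,  1.34777196e-02,
        1.44430464e-05, -2.22946994e-05]), 'tcp_pos': array([0.20277325, 0.48386896, 0.2387301 ]), 'ee_rot': array([-3.14028566e+00,  4.01451895e-06,  2.74476353e+00]), 'contact_force': array([-0.29870883, -0.24840201,  0.0690787 ]), 'ft_torque': array([-0.03510047, -0.00346023, -0.02373595]), 'finger_gap': 0.08540122906978066}
[[378.70613736   0.         323.43079043]
 [  0.         378.70613736 236.45559453]
 [  0.           0.           1.        ]] [[ 2.000e-04 -9.617e-01 -2.741e-01  6.930e-02]
 [ 1.000e+00  2.000e-04  2.000e-04 -4.000e-04]
 [-2.000e-04 -2.741e-01  9.617e-01 -1.347e-01]
 [ 0.000e+00  0.000e+00  0.000e+00  1.000e+00]]
```

View pics/top.png

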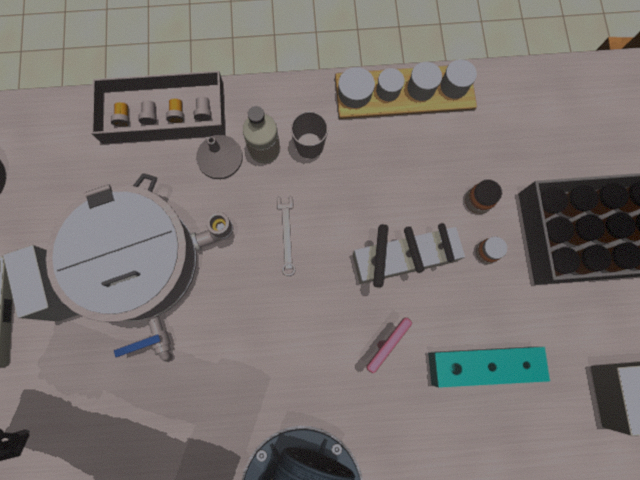

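View pics/scene.png

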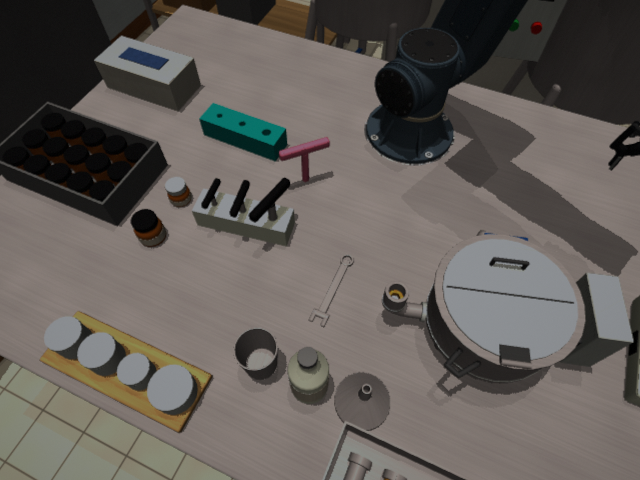

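The top view shows the white stand at about (410,255), with three black T-keys at (381,255), (414,250) and (447,243). The filler neck mouth is at (219,224). The pink look-alike key at (389,345) and the turquoise stand at (490,367) are to be left alone. The leftmost black key, with the longest handle, is the one I need. I'll confirm it in one enlarged crop.

```bash
python3 - <<'E'
import cv2,numpy as np
t=cv2.imread("pics/top.png");s=cv2.imread("pics/scene.png")
f=lambda im,x,y,w,h,k:cv2.resize(im[y:y+h,x:x+w],None,fx=k,fy=k,interpolation=cv2.INTER_CUBIC)
a=f(t,345,215,130,80,6)[:, :780]   # 780x480 
b=f(t,190,200,60,50,6)[:300]
cv2.imwrite("pics/crop1.png",np.vstack([f(t,345,215,130,80,5)[:,:650],np.hstack([f(t,195,205,50,40,4.75),f(s,370,270,60,40,4.75),np.zeros((190,650-238-285,3),np.uint8)])]))
E
cat > h.py <<'E'
import numpy as np
def ray(cam,u,v,z):
    d=np.load(f"pics/{cam}.npz");K,E=d["K"],d["E"]
    r=E[:3,:3]@np.linalg.inv(K)@[u,v,1];o=E[:3,3]
    return (o+r*(z-o[2])/r[2])
E
```

```text
(no output)
```

View pics/crop1.png

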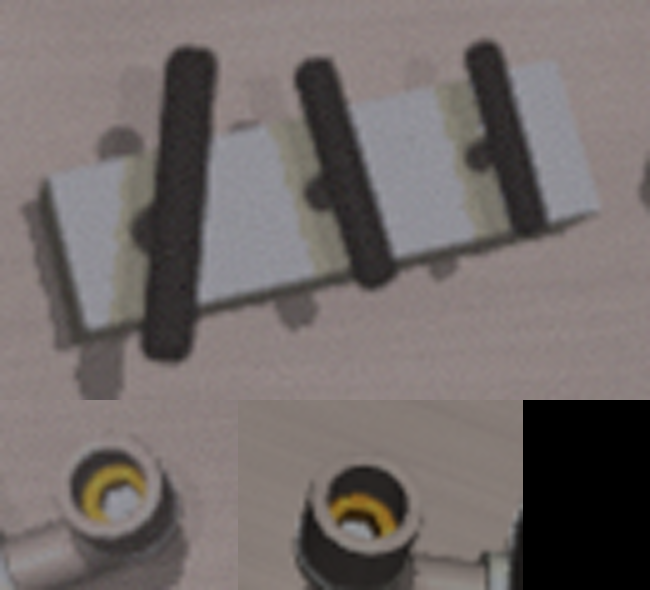

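The crop confirms it. The leftmost key, with its handle running from (383,225) to (378,287), has the longest handle and stands at the +y end of the white stand. The filler mouth is at top (218.6,223.7) and scene (395.7,292), with the brass hex socket visible inside.

Run:
```python
from h import *
from plant import manip
p=np.round
a=ray("top",383,225,.141);b=ray("top",378.4,286.6,.141)
print("handle",p(a,4),p(b,4),p((a+b)/2,4),np.linalg.norm(a-b),"ang",np.degrees(np.arctan2(*(a-b)[1::-1])))
C=[ray("top",*q,.062) for q in((354.6,251),(362.6,281.4),(456,227),(465,257.4))]
for c in C:print(p(c,4))
print("L",np.linalg.norm(C[2]-C[0]),np.linalg.norm(C[3]-C[1]),np.linalg.norm(C[0]-C[1]),np.linalg.norm(C[2]-C[3]))
o=sum(C)/4; y=(C[0]+C[1]-C[2]-C[3]);y/=np.linalg.norm(y); print("stand",p(o,4),"yaxis ang",np.degrees(np.arctan2(y[1],y[0])),"hole",p(o+.075*y,4))
print("rim",p(ray("top",218.6,223.7,.125),4),p(ray("scene",395.7,292.1,.125),4))
c0=ray("top",117,254,.172);print("lid centre",c0)
print(manip.read_state()["clock"])
```

```text
handle [ 0.5222 -0.2075  0.141 ] [ 0.3973 -0.1849  0.141 ] [ 0.4597 -0.1962  0.141 ] 0.12689122633085662 ang -10.265423041040629
[ 0.4872 -0.1526  0.062 ]
[ 0.4194 -0.1636  0.062 ]
[ 0.5242 -0.3817  0.062 ]
[ 0.455  -0.3917  0.062 ]
L 0.23201041152315638 0.23089711772266672 0.06861070413346843 0.06995852758463893
stand [ 0.4714 -0.2724  0.062 ] yaxis ang 99.02687953082653 hole [ 0.4597 -0.1983  0.062 ]
rim [0.5542 0.1304 0.125 ] [0.5627 0.1337 0.125 ]
lid centre [0.49555833 0.32128901 0.172     ]
0.15
```

```bash
python3 -m inch '-60 -24 -20 0 0 0 100; -463 -188 -10 0 0 -12 100; -463 -188 -10 0 0 -12 100; -463 -188 -10 0 0 -12 100; -463 -188 -10 0 0 -12 100; -463 -188 -10 0 0 -12 100; -463 -188 -10 0 0 -12 100; -463 -188 -10 0 0 -12 100; -463 -188 -10 0 0 -12 100; -463 -188 -10 0 0 -12 100'
python3 -m inch '0 0 0 0 0 0 100; 0 0 0 0 0 0 100'
cat >> h.py <<'E'
from scipy.spatial.transform import Rotation as R
def snap(name):
    from plant import manip
    import cv2
    s=manip.read_state();c=manip.read_camera("wrist")
    T=np.eye(4);T[:3,:3]=R.from_euler("xyz",s["ee_rot"]).as_matrix();T[:3,3]=s["tcp_pos"]
    np.savez(f"pics/{name}.npz",K=c["K"],E=T@c["T_tool_cam"]);cv2.imwrite(f"pics/{name}.png",c["img"][:,:,::-1])
    print(s["clock"],s["joints"].round(3),s["tcp_pos"].round(4),s["ee_rot"].round(3));return c["img"][:,:,::-1]
def px(cam,P):
    d=np.load(f"pics/{cam}.npz");q=np.linalg.inv(d["E"])@np.append(P,1);q=d["K"]@q[:3];return q[:2]/q[2]
E
python3 - <<'E'
from h import *
import cv2
im=snap("w1");u,v=px("w1",[.558,.132,.125]);print(u,v)
x,y=int(u)-100,int(v)-75;print(x,y)
cv2.imwrite("pics/w1c.png",cv2.resize(im[max(y,0):y+150,max(x,0):x+200],None,fx=4,fy=4,interpolation=cv2.INTER_CUBIC))
E
```

```text
clock: 1.4
tcp_pos: [0.5572, 0.1314, 0.2487]
ee_rot: [-3.141, -0.001, 2.953]
contact_force: [0.2, 0.7, 0.2]
finger_gap: 0.0853
clock: 1.65
tcp_pos: [0.5565, 0.133, 0.2496]
ee_rot: [3.141, 0.0, 2.956]
contact_force: [-0.7, 0.3, -0.3]
finger_gap: 0.0857
1.65 [0.235 0.317 0.123 1.377 0.    0.42 ] [0.5565 0.133  0.2496] [3.141 0.    2.956]
322.90708839591974 232.58201562682217
222 157
```

View pics/w1c.png

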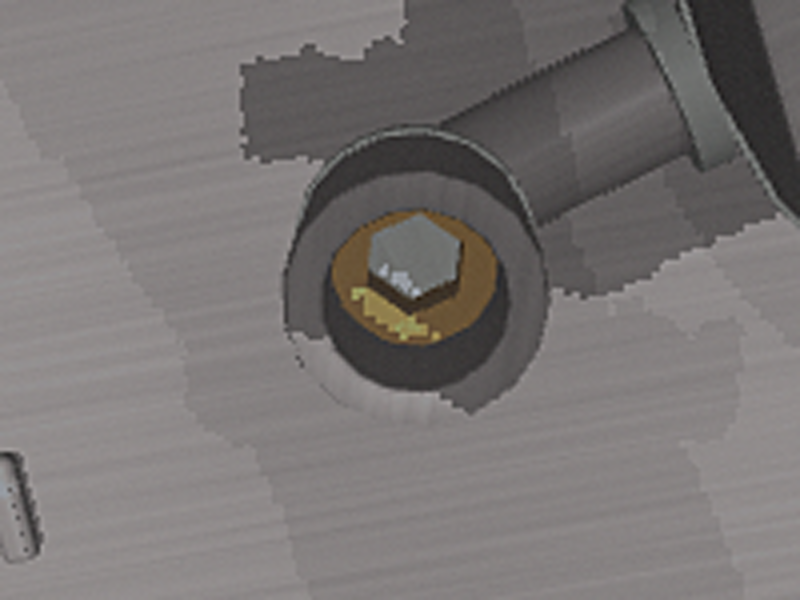

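The wrist view shows the neck mouth centred at crop (417.5,297). The brass plug's hex face has vertices at crop (418,212), (463,238), (460,289), (415,315), (368,290) and (370,240). So the position of the socket's flats can be measured directly.

Run:
```python
from h import *
g=lambda u,v,z:ray("w1",222+u/4,157+v/4,z)
print("rim",g(417.5,297,.125), "w",np.linalg.norm(g(286,297,.125)-g(549,297,.125)))
V=[g(u,v,.097) for u,v in((418,212),(463,238),(460,289),(415,315),(368,290),(370,240))]
c=sum(V)/6;print("plug",c,"af corners",[round(np.linalg.norm(V[i]-V[i+3])*1e3,1) for i in range(3)])
print([round((np.degrees(np.arctan2(*(v-c)[1::-1])))%60,1) for v in V])
print("px of handle pred", )
```

```text
rim [0.55749069 0.13459886 0.125     ] w 0.04664346478486758
plug [0.55839485 0.13429086 0.097     ] af corners [np.float64(20.7), np.float64(21.3), np.float64(20.2)]
[np.float64(47.0), np.float64(49.1), np.float64(49.5), np.float64(48.8), np.float64(48.5), np.float64(50.7)]
px of handle pred
```

```bash
python3 -m inch '35 -342 0 0 0 0 100; 35 -342 0 0 0 0 100; 35 -342 0 0 0 0 100; 35 -342 0 0 0 0 100; 35 -342 0 0 0 0 100; 35 -342 0 0 0 0 100; 35 -342 0 0 0 0 100; 35 -342 0 0 0 0 100; 35 -342 0 0 0 0 100'
python3 - <<'E'
from h import *
import cv2
im=snap("w2")
cv2.imwrite("pics/w2c.png",cv2.resize(im[100:400,120:520],None,fx=2,fy=2,interpolation=cv2.INTER_CUBIC))
E
```

```text
clock: 2.82
tcp_pos: [0.4595, -0.1964, 0.2494]
ee_rot: [3.142, 0.0, 2.956]
contact_force: [0.4, 0.0, 0.1]
finger_gap: 0.0851
2.825 [-0.404  0.192 -0.049  1.33   0.    -0.218] [ 0.4595 -0.1964  0.2494] [3.142 0.    2.956]
```

View pics/w2c.png

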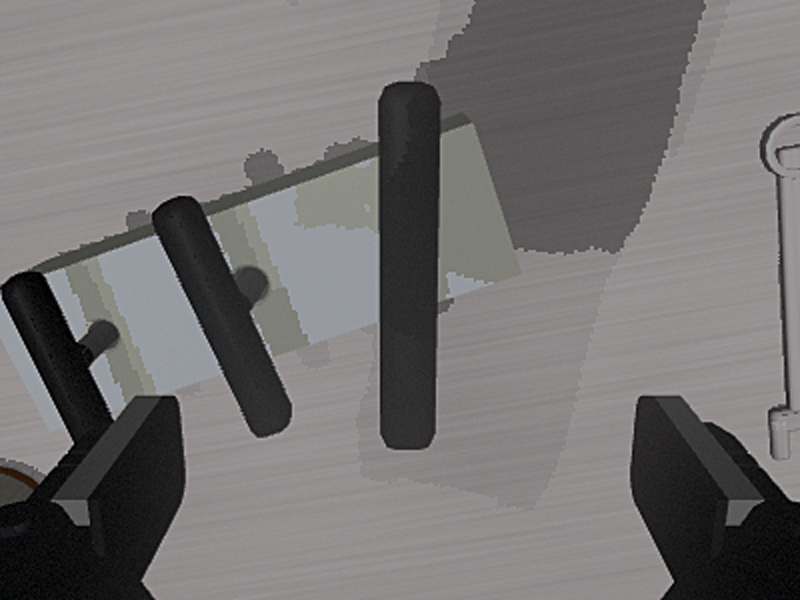

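The large key's handle runs from crop (410,83) to (408,449), very nearly along the tool's x axis. The middle key is clear of it, at crop (165–290, 200–435).

Run:
```python
from h import *
g=lambda u,v,z:ray("w2",120+u/2,100+v/2,z)
a,b=g(410,83,.141),g(408,449,.141);m=(a+b)/2
print(a,b,m,np.linalg.norm(a-b),np.degrees(np.arctan2(*(a-b)[1::-1])))
d=np.load("pics/w2.npz")
t=np.array([.4595,-.1964,.2494]);r=R.from_euler("xyz",[3.142,0,2.956]).as_matrix()
print("tool mm",(r.T@(m-t)*1e3).round(1))
c1,c2=g(472,122,.062),g(522,272,.062);print(c1,c2,np.linalg.norm(c1-c2),np.degrees(np.arctan2(*(c2-c1)[1::-1])))
y=np.array([np.cos(np.radians(99)),np.sin(np.radians(99))]);print("hole",(c1+c2)[:2]/2-y*.041)
```

```text
[ 0.39908945 -0.18444908  0.141     ] [ 0.52380147 -0.20841011  0.141     ] [ 0.46144546 -0.1964296   0.141     ] 0.12699298461256064 169.1242425182775
tool mm [ -1.9   0.4 108.4]
[ 0.42200141 -0.16197081  0.062     ] [ 0.49050245 -0.1507531   0.062     ] 0.0694134699570217 9.300193065139915
hole [ 0.46266574 -0.19685718]
```

```bash
python3 -m inch '-1 0 0 0 0 0 45; -2 0 30 0 0 0 45; -2 0 70 0 0 0 45; -2 0 100 0 0 0 45; -2 0 120 0 0 0 45; -2 0 131 0 0 0 45; -2 0 131 0 0 0 45; -2 0 131 0 0 0 45' 40
python3 -m inch '0 0 0 0 0 0 35; 0 0 0 0 0 0 28; 0 0 0 0 0 0 22; 0 0 0 0 0 0 18; 0 0 0 0 0 0 10; 0 0 0 0 0 0 10; 0 0 0 0 0 0 10' 60
```

```text
clock: 3.88
tcp_pos: [0.4617, -0.1982, 0.1191]
ee_rot: [-3.141, 0.001, 2.954]
contact_force: [0.2, -0.1, 0.0]
finger_gap: 0.0383
clock: 4.75
tcp_pos: [0.4615, -0.1978, 0.1189]
ee_rot: [3.141, 0.001, 2.954]
contact_force: [-0.1, 1.8, 5.9]
finger_gap: 0.0191
```

```bash
python3 -m inch '0 0 -5 0 0 0 10; 0 0 -20 0 0 0 10; 0 0 -40 0 0 0 10; 0 0 -60 0 0 0 10; 0 0 -90 0 0 0 10; 0 0 -130 0 0 0 10; 0 0 -160 0 0 0 10; 0 0 -160 0 0 0 10; 0 0 -160 0 0 0 10' 90
python3 - <<'E'
from h import *
import cv2
im=snap("w3")
cv2.imwrite("pics/w3c.png",im)
from plant import manip
print({k:np.round(v,3) for k,v in manip.read_state().items() if k in("contact_force","ft_torque","finger_gap")})
t=np.array([.4615,-.1978,.279]);r=R.from_euler("xyz",[3.1416,0,2.955]).as_matrix()
print("tool mm to plug",(r.T@(np.array([.558,.1345,.279])-t)*1e3).round(1))
c=manip.read_camera("scene");cv2.imwrite("pics/s2.png",cv2.resize(c["img"][60:260,180:380,::-1],None,fx=2.4,fy=2.4,interpolation=cv2.INTER_CUBIC))
cv2.imwrite("pics/m2.png",np.hstack([cv2.imread("pics/s2.png"),cv2.resize(im[80:320,240:400],(320,480))]))
E
```

```text
clock: 5.88
tcp_pos: [0.4607, -0.1979, 0.2775]
ee_rot: [3.142, -0.001, 2.954]
contact_force: [-0.5, 0.1, -4.0]
finger_gap: 0.0188
5.875 [-0.406  0.188  0.019  1.402 -0.    -0.218] [ 0.4607 -0.1979  0.2775] [ 3.142e+00 -1.000e-03  2.954e+00]
{'contact_force': array([-0.245, -0.174, -3.886]), 'ft_torque': array([-0.042, -0.027,  0.019]), 'finger_gap': np.float64(0.019)}
tool mm to plug [-33.2 344.4  -0. ]
```

View pics/m2.png

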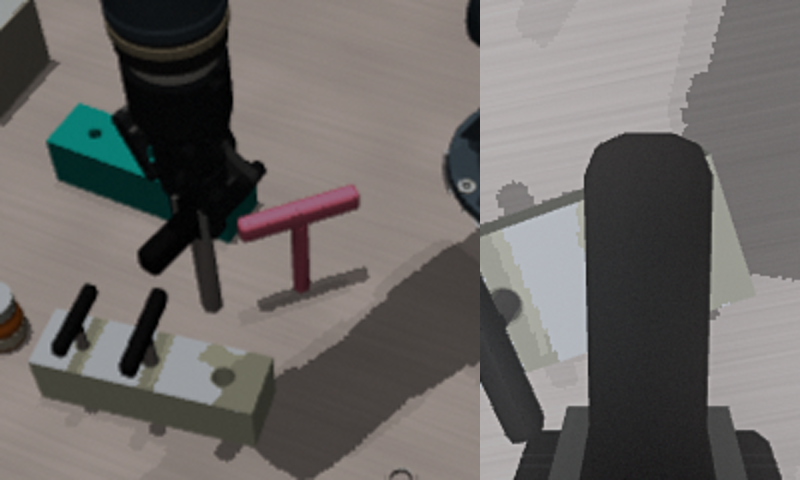

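The key is clear of the stand. In the scene crop the shaft tip is at (212,304) and the empty hole at (222,377). I'll check both against the prediction.

Run:
```python
from h import *
f=lambda P:((px("scene",P)-[180,60])*2.4).round(1)
print("hole",ray("scene",180+222/2.4,60+377/2.4,.062))
for dx in(-.006,0,.006): print(dx,"tip",f([.4607+dx,-.1979,.1705]), "ytip",f([.4607,-.1979+dx,.1705]))
print("handle z295 ends",f([.4607-.064,-.1979+.012,.2875]),f([.4607+.064,-.1979-.012,.2875]))
```

```text
hole [ 0.46590996 -0.19415989  0.062     ]
-0.006 tip [213.5 297.5] ytip [204.4 300.2]
0 tip [210.4 302.3] ytip [210.4 302.3]
0.006 tip [207.3 307.2] ytip [216.3 304.5]
handle z295 ends [245.4 163.1] [143.9 262. ]
```

```bash
python3 -m inch '-33 344 0 0 0 0 10; -33 344 0 0 0 0 10; -33 344 0 0 0 0 10; -33 344 0 0 0 0 10; -33 344 0 0 0 0 10; -33 344 0 0 0 0 10; -33 344 0 0 0 0 10; -33 344 0 0 0 0 10; -33 344 0 0 0 0 10; -33 344 0 0 0 0 10'
python3 - <<'E'
from h import *
from plant import manip
import cv2
s=manip.read_state();print(s["tcp_pos"],s["ee_rot"])
f=lambda n:manip.read_camera(n)["img"][:,:,::-1]
a=f("scene");b=f("top")
x,y=px("scene",[.558,.134,.2]);u,v=px("top",[.558,.134,.2]);x,y,u,v=map(int,(x,y,u,v));print(x,y,u,v)
c=lambda i,x,y:cv2.resize(i[y-60:y+60,x-40:x+40],None,fx=5,fy=5,interpolation=cv2.INTER_CUBIC)
cv2.imwrite("pics/m3.png",np.hstack([c(a,x,y),c(b,u,v)]))
t=s["tcp_pos"]
for z in(.171,):print("tip scene",((px("scene",[t[0],t[1],z])-[x-40,y-60])*5).round(1),"top",((px("top",[t[0],t[1],z])-[u-40,v-60])*5).round(1))
for n,(p,q) in(("scene",(x,y)),("top",(u,v))):print("rim",((px(n,[.558,.1345,.125])-[p-40,q-60])*5).round(1))
E
```

```text
clock: 7.22
tcp_pos: [0.5575, 0.1328, 0.2784]
ee_rot: [-3.141, 0.0, 2.953]
contact_force: [-0.7, 0.2, -3.2]
finger_gap: 0.0186
[0.55750321 0.13283328 0.27843614] [-3.14147751e+00  1.25990867e-04  2.95280292e+00]
402 272 209 212
tip scene [188.6 336.1] top [220.  322.7]
rim [174.3 391.3]
rim [237.9 350.3]
```

View pics/m3.png

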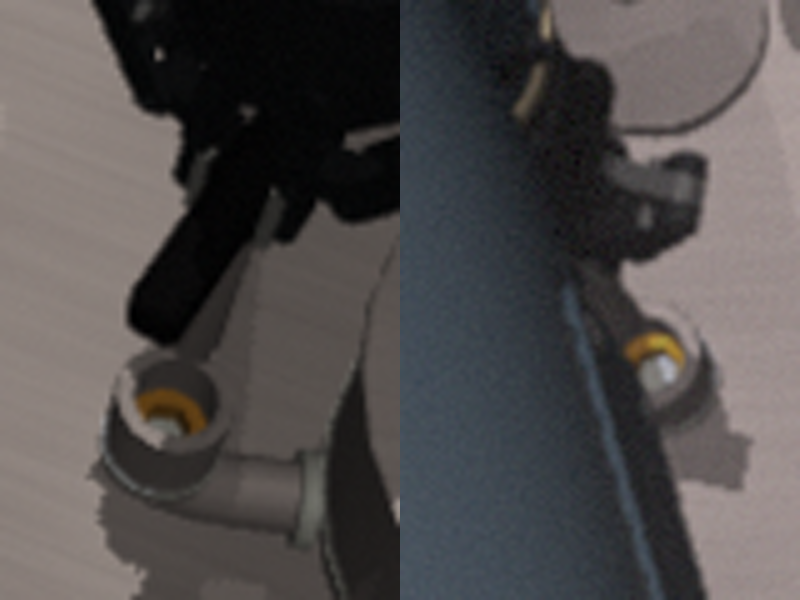

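In both views the neck is below the tip and the shaft hangs straight. The scene camera reads about 4 mm too far in +x and the top camera about 3 mm too short, so I'm relying on the wrist measurements. Next I lower in stages.

```bash
python3 -m inch '-1.3 -0.3 15 0 0 0 10; -1.3 -0.3 30 0 0 0 10; -1.3 -0.3 40 0 0 0 10; -1.3 -0.3 50 0 0 0 10; -1.3 -0.3 60 0 0 0 10; -1.3 -0.3 65 0 0 0 10; -1.3 -0.3 69 0 0 0 10; -1.3 -0.3 69 0 0 0 10'
python3 -m inch '0 0 1 0 0 0 10; 0 0 2 0 0 0 10; 0 0 3 0 0 0 10; 0 0 4 0 0 0 10; 0 0 4 0 0 0 10'
python3 -m inch '0 0 1 0 0 0 10; 0 0 2 0 0 0 10; 0 0 3 0 0 0 10; 0 0 3 0 0 0 10'
```

```text
clock: 8.32
tcp_pos: [0.5588, 0.1333, 0.2092]
ee_rot: [-3.141, -0.0, 2.954]
contact_force: [-0.6, -0.5, -3.1]
finger_gap: 0.0187
clock: 8.95
tcp_pos: [0.5588, 0.1333, 0.2052]
ee_rot: [-3.141, -0.0, 2.954]
contact_force: [0.8, -1.1, -3.5]
finger_gap: 0.0186
clock: 9.45
tcp_pos: [0.5592, 0.1333, 0.2035]
ee_rot: [3.141, 0.002, 2.954]
contact_force: [-2.2, -1.0, 7.4]
finger_gap: 0.0187
```

```bash
python3 -m inch '0 0 -0.3 0 0 2 10; 0 0 -0.3 0 0 4 10; 0 0 -0.3 0 0 6 10; 0 0 -0.3 0 0 6 10'
python3 -m inch '0 0 0 0 0 -3 10; 0 0 0 0 0 -6 10; 0 0 0 0 0 -9 10; 0 0 0 0 0 -12 10; 0 0 0 0 0 -12 10'
```

```text
clock: 9.95
tcp_pos: [0.5593, 0.1336, 0.2036]
ee_rot: [3.14, 0.002, 2.849]
contact_force: [-1.5, 0.3, 6.9]
finger_gap: 0.0185
clock: 10.58
tcp_pos: [0.5594, 0.1331, 0.2036]
ee_rot: [-3.141, 0.002, 3.059]
contact_force: [-0.2, -1.0, 7.0]
finger_gap: 0.0187
```

```bash
python3 -m inch '0 0 0 0 0 3 10; 0 0 0 0 0 6 10; 0.6 0 0 0 0 6 10; 1.2 0 0 0 0 6 10; 1.2 0 0 0 0 6 10'
python3 -m inch '-0.6 0 0 0 0 0 10; -1.2 0 0 0 0 0 10; -1.8 0 0 0 0 0 10; -2.4 0 0 0 0 0 10; -2.4 0 0 0 0 0 10'
```

```text
clock: 11.2
tcp_pos: [0.5588, 0.1335, 0.2037]
ee_rot: [3.141, 0.003, 2.954]
contact_force: [1.0, 0.2, 6.6]
finger_gap: 0.0185
clock: 11.82
tcp_pos: [0.5601, 0.1333, 0.2036]
ee_rot: [3.14, 0.001, 2.954]
contact_force: [-3.0, 1.3, 7.4]
finger_gap: 0.0186
```

```bash
python3 -m inch '0.6 0.6 0 0 0 0 10; 1.2 1.2 0 0 0 0 10; 1.8 1.2 0 0 0 0 10; 2.2 1.2 0 0 0 0 10; 2.2 1.2 0 0 0 0 10'
python3 -m inch '0 -0.6 0 0 0 0 10; 0 -1.2 0 0 0 0 10; 0 -1.8 0 0 0 0 10; 0 -2.4 0 0 0 0 10; 0 -2.4 0 0 0 0 10'
python3 -m inch '-0.6 0 0 0 0 0 10; -1.2 0 0 0 0 0 10; -1.8 0 0 0 0 0 10; -2.4 0 0 0 0 0 10; -2.4 0 0 0 0 0 10'
```

```text
clock: 12.45
tcp_pos: [0.559, 0.1341, 0.2036]
ee_rot: [-3.141, 0.003, 2.954]
contact_force: [0.9, -2.9, 7.3]
finger_gap: 0.0191
clock: 13.08
tcp_pos: [0.5588, 0.1329, 0.2036]
ee_rot: [3.139, 0.003, 2.954]
contact_force: [1.2, 1.7, 4.9]
finger_gap: 0.0184
clock: 13.7
tcp_pos: [0.5601, 0.1326, 0.2036]
ee_rot: [3.139, 0.001, 2.955]
contact_force: [-2.2, 3.0, 7.8]
finger_gap: 0.0186
```

```bash
python3 -m inch '0 0 -3 0 0 0 10; 1.4 1.2 -3 0 0 0 10; 1.4 1.2 -3 0 0 0 10'
python3 - <<'E'
from h import *
import cv2
im=snap("w4")
print(px("w4",[.5592,.133,.125]))
cv2.imwrite("pics/w4c.png",cv2.resize(im[100:300,220:430],None,fx=3,fy=3,interpolation=cv2.INTER_CUBIC))
E
```

```text
clock: 14.08
tcp_pos: [0.5585, 0.1331, 0.2051]
ee_rot: [-3.141, -0.001, 2.954]
contact_force: [-0.1, 0.5, -3.4]
finger_gap: 0.0187
14.075 [ 0.234  0.336  0.037  1.273 -0.     0.421] [0.5585 0.1331 0.2051] [-3.141e+00 -1.000e-03  2.954e+00]
[324.12740453 250.8703735 ]
```

View pics/w4c.png

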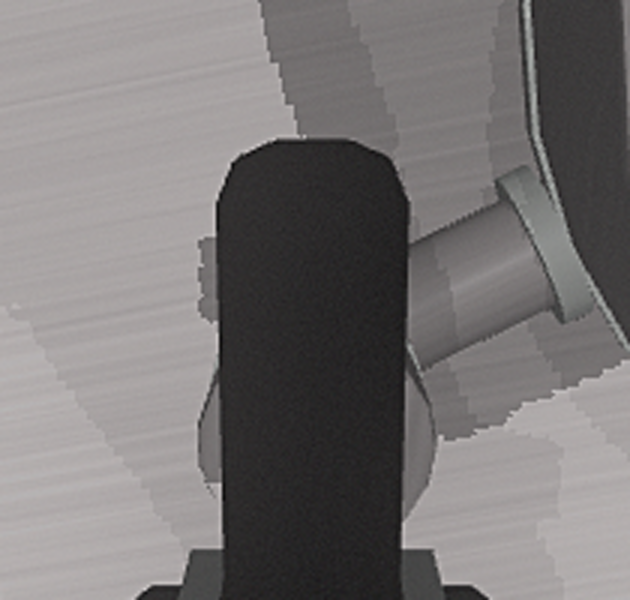

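The neck's edges show beside the handle at crop (198,440) and (436,440), so its centre is at column 317 against 313 for the handle. That puts the neck about 1 mm off in tool y, and possibly off in x as well. I'll put numbers on it.

Run:
```python
from h import *
import cv2
from scipy.optimize import least_squares
from plant import manip
c=manip.read_camera("wrist");Tc=c["T_tool_cam"];K=c["K"];iv=np.linalg.inv(Tc)
def tp(P): q=K@(iv[:3,:3]@P+iv[:3,3]);return q[:2]/q[2]
def inv(u,v,z): r=Tc[:3,:3]@np.linalg.inv(K)@[u,v,1];o=Tc[:3,3];return o+r*(z-o[2])/r[2]
W=lambda p:(220+p[0]/3,100+p[1]/3)
# w4: cmd z .205 -> mouth at tool z .080
pts=[W(p) for p in((198,440),(201,410),(215,497),(436,440),(431,475),(405,520),(430,410))]
f=lambda q:[np.linalg.norm(inv(*p,.080)[:2]-q)*1e3-24 for p in pts]
r=least_squares(f,[0,0]);print("w4 neck rel TCP mm",r.x*1e3,np.round(r.fun,1))
# handle end, z of top -.023 .. mid -.011
for z in(-.023,-.011):print("handle end",inv(*W((313,138)),z)*1e3, "sides",inv(*W((221,440)),z)[1]*1e3,inv(*W((405,440)),z)[1]*1e3)
# w1 rim: z .2487cmd ->.124 ; outer and bore pts (crop x4 off 222,157)
X=lambda p:(222+p[0]/4,157+p[1]/4)
for R_,P in((24,((286,290),(549,290),(417,418),(417,172),(310,370),(500,395))),(16.5,((324,300),(510,300),(417,391),(350,360),(485,360)))):
    g=lambda q:[np.linalg.norm(inv(*X(p),.124)[:2]-q)*1e3-R_ for p in P]
    r=least_squares(g,[0,0]);print("w1 neck rel",r.x*1e3,np.round(r.fun,1))
V=[inv(*X(p),.152)for p in((418,212),(463,238),(460,289),(415,315),(368,290),(370,240))];print("w1 hex",sum(V)/6*1e3)
# w2 handle z top .249-.141=.108
Y=lambda p:(120+p[0]/2,100+p[1]/2)
print("w2 handle",inv(*Y((410,83)),.108)*1e3,inv(*Y((408,449)),.108)*1e3)
```

```text
w4 neck rel TCP mm [1.1717132 0.9480288] [-0.5 -0.2 -0.6 -0.4 -0.2  0.1 -0.7]
handle end [ 64.58199514  -0.13666404 -23.        ] sides -9.592417491709853 9.372218010280468
handle end [ 64.06305437  -0.10479154 -11.        ] sides -10.575955625297963 10.425206369054864
w1 neck rel [-0.44471236  1.79261867] [-0.7 -0.8 -1.2 -1.7 -0.4 -0.4]
w1 neck rel [-1.26518881  1.70265128] [ 0.  -0.1  0.3 -0.3 -0.2]
w1 hex [ -1.46413107   1.61059493 152.        ]
w2 handle [ 61.64221513   0.62362128 108.        ] [-6.51309225e+01  8.10008775e-02  1.08000000e+02]
```

```bash
python3 -m inch '1.2 0.9 0 0 0 0 10; 1.2 0.9 1 0 0 0 10; 1.2 0.9 2 0 0 0 10; 1.2 0.9 3 0 0 0 10; 1.2 0.9 3 0 0 0 10'
python3 -m inch '0 0 0 0 0 2 10; 0 0 0 0 0 4 10; 0 0 0 0 0 6 10; 0 0 0 0 0 6 10'
```

```text
clock: 14.8
tcp_pos: [0.558, 0.1343, 0.2034]
ee_rot: [3.141, 0.001, 2.954]
contact_force: [-1.0, -0.8, 3.6]
finger_gap: 0.0185
clock: 15.3
tcp_pos: [0.5576, 0.1341, 0.2021]
ee_rot: [-3.141, -0.001, 2.849]
contact_force: [-0.4, -0.8, -3.1]
finger_gap: 0.0188
```

It dropped in: the pressing force is gone and z is lower. Now down into the socket, gently.

```bash
python3 -m inch '0 0 1 0 0 0 10; 0 0 2.5 0 0 0 10; 0 0 4 0 0 0 10; 0 0 4 0 0 0 10'
python3 -m inch '0 0 2 0 0 0 10; 0 0 4 0 0 0 10; 0 0 6 0 0 0 10; 0 0 8 0 0 0 10; 0 0 8 0 0 0 10'
python3 -m inch '0 0 1 0 0 0 10; 0 0 2 0 0 0 10; 0 0 2 0 0 0 10'
```

```text
clock: 15.8
tcp_pos: [0.5576, 0.1341, 0.1983]
ee_rot: [-3.141, -0.0, 2.85]
contact_force: [-0.4, -1.6, -3.9]
finger_gap: 0.0189
clock: 16.42
tcp_pos: [0.5577, 0.1342, 0.1903]
ee_rot: [-3.141, -0.0, 2.849]
contact_force: [-1.4, -1.9, -4.2]
finger_gap: 0.0186
clock: 16.8
tcp_pos: [0.5578, 0.1342, 0.1885]
ee_rot: [-3.141, -0.0, 2.849]
contact_force: [-1.9, -1.9, -3.7]
finger_gap: 0.0185
```

```bash
python3 -m inch '0 0 0.5 0 0 0 10; 0 0 1 0 0 0 10; 0 0 1 0 0 0 10'
python3 -c "
from plant import manip;s=manip.read_state();print(s['ft_torque'],s['contact_force'])"
```

```text
clock: 17.18
tcp_pos: [0.5579, 0.1342, 0.188]
ee_rot: [3.141, 0.0, 2.849]
contact_force: [-3.2, -2.5, 3.2]
finger_gap: 0.0187
[-0.7753704   0.96985473 -0.01742712] [-3.23381893 -2.48917128  3.23167074]
```

```bash
cat > q <<'E'
python3 -c "
from plant import manip;s=manip.read_state();print(s['ft_torque'].round(3),s['contact_force'].round(1),s['ee_rot'].round(3),s['tcp_pos'].round(4))"
E
chmod +x q
python3 -m inch '0.3 -0.2 -0.3 0 0 3 10; 0.3 -0.2 -0.3 0 0 6 10; 0.3 -0.2 -0.3 0 0 9 10; 0.3 -0.2 -0.3 0 0 12 10' >/dev/null; ./q
python3 -m inch '0 0 0 0 0 2 10; 0 0 0 0 0 4 10; 0 0 0 0 0 6 10' >/dev/null; ./q
python3 -m inch '0 0 0 0 0 2 10; 0 0 0 0 0 4 10; 0 0 0 0 0 4 10' >/dev/null; ./q
```

```text
[-0.73   1.024  0.313] [-3.7 -1.4  1.3] [-3.141 -0.     2.639] [0.5574 0.1341 0.188 ]
[-0.683  1.144  0.234] [-4.  -2.4  2.5] [-3.141 -0.     2.534] [0.5574 0.1342 0.1879]
[-0.525  1.317  0.161] [-3.9 -1.   3. ] [ 3.142 -0.     2.465] [0.5574 0.1342 0.188 ]
```

```bash
python3 -m inch '0 0 0 0 0 2 10; 0 0 0 0 0 4 10' >/dev/null; ./q
python3 -m inch '0 0 0 0 0 2 10; 0 0 0 0 0 3 10' >/dev/null; ./q
```

```text
[-0.456  1.295  0.274] [-4.3 -1.3  3.5] [-3.142 -0.     2.393] [0.5574 0.1342 0.1879]
[-0.307  1.341  0.254] [-4.1 -0.7  4.4] [ 3.142 -0.     2.342] [0.5575 0.1343 0.1879]
```

```bash
python3 -m inch '0 0 0 0 0 1.5 10; 0 0 0 0 0 2 10' >/dev/null; ./q
```

```text
[-0.245  1.405  0.218] [-4.9 -0.9  3.8] [ 3.142 -0.     2.308] [0.5575 0.1342 0.1879]
```

```bash
cat > ok <<'E'
python3 -c "
import sys
from plant import manip;s=manip.read_state();t=s['ft_torque'][2];print(round(t,3),s['contact_force'].round(1),s['ee_rot'].round(3)[2]);sys.exit(t>.33)"
E
chmod +x ok
python3 -m inch '0 0 0 0 0 0.7 10; 0 0 0 0 0 1.4 10' >/dev/null; ./ok && python3 -m inch '0 0 0 0 0 0.7 10; 0 0 0 0 0 1.4 10' >/dev/null && ./ok && python3 -m inch '0 0 0 0 0 0.7 10; 0 0 0 0 0 1.4 10' >/dev/null && ./ok && python3 -m inch '0 0 0 0 0 0.7 10; 0 0 0 0 0 1.4 10' >/dev/null && ./ok && python3 -m inch '0 0 0 0 0 0.7 10; 0 0 0 0 0 1.4 10' >/dev/null && ./ok && python3 -m inch '0 0 0 0 0 0.7 10; 0 0 0 0 0 1.4 10' >/dev/null && ./ok
```

```text
0.267 [-4.9 -0.4  3.5] 2.283False
```

```bash
sed -i 's/sys.exit(t>.33)/sys.exit(int(t>.33))/' ok
python3 -m inch '0 0 0 0 0 0.7 10; 0 0 0 0 0 1.4 10' >/dev/null; ./ok && python3 -m inch '0 0 0 0 0 0.7 10; 0 0 0 0 0 1.4 10' >/dev/null && ./ok && python3 -m inch '0 0 0 0 0 0.7 10; 0 0 0 0 0 1.4 10' >/dev/null && ./ok && python3 -m inch '0 0 0 0 0 0.7 10; 0 0 0 0 0 1.4 10' >/dev/null && ./ok && python3 -m inch '0 0 0 0 0 0.7 10; 0 0 0 0 0 1.4 10' >/dev/null && ./ok && python3 -m inch '0 0 0 0 0 0.7 10; 0 0 0 0 0 1.4 10' >/dev/null && ./ok
```

```text
0.201 [-4.1 -0.1  4.5] 2.259
0.28 [-4.2 -0.4  4.5] 2.234
0.298 [-3.9  0.9  3.6] 2.21
0.244 [-3.9  0.6  4.8] 2.186
0.264 [-4.2  0.   4.9] 2.161
0.234 [-3.6  1.3  5.7] 2.137
```

```bash
python3 -m inch '0 0 0 0 0 0.7 10; 0 0 0 0 0 1.4 10' >/dev/null; ./ok && python3 -m inch '0 0 0 0 0 0.7 10; 0 0 0 0 0 1.4 10' >/dev/null && ./ok && python3 -m inch '0 0 0 0 0 0.7 10; 0 0 0 0 0 1.4 10' >/dev/null && ./ok && python3 -m inch '0 0 0 0 0 0.7 10; 0 0 0 0 0 1.4 10' >/dev/null && ./ok && python3 -m inch '0 0 0 0 0 0.7 10; 0 0 0 0 0 1.4 10' >/dev/null && ./ok && python3 -m inch '0 0 0 0 0 0.7 10; 0 0 0 0 0 1.4 10' >/dev/null && ./ok
```

```text
0.175 [-3.7  1.5  4.6] 2.112
0.312 [-3.6  1.   4.1] 2.088
0.265 [-3.8  0.5  5.2] 2.063
0.265 [-4.2  1.8  5.1] 2.039
0.343 [-4.2  1.3  5.5] 2.015
```

```bash
python3 -m inch '0 0 0 0 0 0 10; 0 0 0 0 0 0 10' >/dev/null; ./ok;  python3 -m inch '0 0 0 0 0 0.4 10; 0 0 0 0 0 0.8 10' >/dev/null; ./ok && python3 -m inch '0 0 0 0 0 0.4 10; 0 0 0 0 0 0.8 10' >/dev/null && ./ok && python3 -m inch '0 0 0 0 0 0.4 10; 0 0 0 0 0 0.8 10' >/dev/null && ./ok
```

```text
0.321 [-4.5  1.1  4.5] 2.015
0.396 [-4.3  1.4  5.3] 2.001
```

```bash
python3 -m inch '0 0 0 0 0 0 10' >/dev/null; ./ok; python3 -m inch '0 0 0 0 0 0.3 10; 0 0 0 0 0 0.5 10' >/dev/null; ./ok; python3 -m inch '0 0 0 0 0 0 10' >/dev/null;  ./ok
```

```text
0.391 [-4.9  0.8  5.7] 2.001
0.511 [-4.3  1.8  4.7] 1.992
0.507 [-3.3  1.3  5.1] 1.992
```

Torque climbed from 0.26 running to 0.51 N m over about 1.5°, and it holds at rest, so the plug is tight at its stop. Next I unload into the middle of the play, then withdraw straight up.

```bash
python3 -m inch '0 0 0 0 0 -2 10; 0 0 0 0 0 -4 10; 0 0 0 0 0 -6 10; 0 0 0 0 0 -6 10' >/dev/null; ./q
python3 -m inch '0.3 0 -1 0 0 0 10; 0.3 0 -2 0 0 0 10; 0.3 0 -2 0 0 0 10' >/dev/null; ./q
```

```text
[0.337 1.257 0.02 ] [-5.   1.9  5. ] [3.142 0.    2.097] [0.5575 0.1342 0.1879]
[ 0.26   0.47  -0.004] [-2.4  1.1 -4.8] [-3.141  0.     2.097] [0.5573 0.1343 0.1895]
```

```bash
python3 -m inch '0.2 0 -3 0 0 0 10; 0.2 0 -8 0 0 0 10; 0.2 0 -14 0 0 0 10; 0.2 0 -20 0 0 0 10; 0.2 0 -40 0 0 0 10; 0.2 0 -65 0 0 0 10; 0.2 0 -90 0 0 0 10; 0.2 0 -95 0 0 0 10; 0.2 0 -95 0 0 0 10'; ./q
python3 - <<'E'
from h import *
from plant import manip
s=manip.read_state();r=R.from_euler("xyz",s["ee_rot"])
# home pose: yaw 2.9543 at (.4613,-.198)
d=np.array([.4613,-.198,.284])-s["tcp_pos"];print((r.inv().apply(d)*1e3).round(1),"cw turn deg",-np.degrees(2.9543-s["ee_rot"][2]))
E
```

```text
clock: 25.18
tcp_pos: [0.5574, 0.1346, 0.2848]
ee_rot: [3.141, 0.0, 2.097]
contact_force: [-0.7, -0.7, -3.8]
finger_gap: 0.0189
[-0.021  0.025 -0.009] [-0.7 -0.7 -3.8] [3.141 0.    2.097] [0.5574 0.1346 0.2848]
[-239.3 -250.2    0.7] cw turn deg -49.10659464171598
```

```bash
python3 -m inch '-239 -250 0 0 0 -49 10; -239 -250 0 0 0 -49 10; -239 -250 0 0 0 -49 10; -239 -250 0 0 0 -49 10; -239 -250 0 0 0 -49 10; -239 -250 0 0 0 -49 10; -239 -250 0 0 0 -49 10; -239 -250 0 0 0 -49 10; -239 -250 0 0 0 -49 10; -239 -250 0 0 0 -49 10'
python3 -m inch '0 0 0 0 0 0 10;0 0 0 0 0 0 10'; ./q
python3 - <<'E'
from h import *
from plant import manip
import cv2
im=snap("w5")
a=manip.read_camera("scene")["img"][:,:,::-1]
c=cv2.resize(a[110:260,180:330],(480,480),interpolation=cv2.INTER_CUBIC)
b=cv2.resize(im[80:320,240:400],(320,480))
cv2.imwrite("pics/m5.png",np.hstack([c,b]))
f=lambda P:((px("scene",P)-[180,110])*3.2).round(1)
print("tip pred",f([.4613,-.198,.178]),"grip",f([.4613,-.198,.28]))
E
```

```text
clock: 26.42
tcp_pos: [0.4615, -0.1966, 0.2848]
ee_rot: [3.142, -0.0, 2.954]
contact_force: [-0.4, -0.9, -3.5]
finger_gap: 0.0186
clock: 26.68
tcp_pos: [0.4613, -0.1973, 0.2849]
ee_rot: [-3.141, 0.0, 2.953]
contact_force: [-0.6, -0.7, -2.1]
finger_gap: 0.0188
[-0.017  0.009  0.049] [-0.6 -0.7 -2.1] [-3.141  0.     2.953] [ 0.4613 -0.1973  0.2849]
26.675 [-0.404  0.187  0.035  1.419 -0.    -0.216] [ 0.4613 -0.1973  0.2849] [-3.141  0.     2.953]
tip pred [278.9 236.7] grip [262.5 130.5]
```

View pics/m5.png

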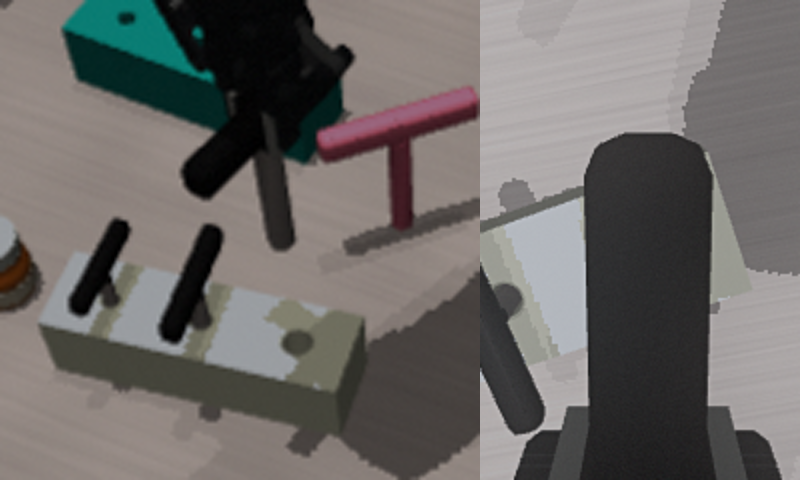

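The key hangs as before: tip at crop (282,243), close to the prediction. The hole at (297,342) is empty and both other keys are in place. Lowering it in stages.

```bash
python3 -m inch '0 0 25 0 0 0 10; 0 0 55 0 0 0 10; 0 0 85 0 0 0 10; 0 0 103 0 0 0 10; 0 0 111 0 0 0 10; 0 0 115 0 0 0 10; 0 0 118 0 0 0 10; 0 0 118 0 0 0 10'; ./q
python3 -m inch '0 0 2 0 0 0 10; 0 0 5 0 0 0 10; 0 0 5 0 0 0 10'; ./q
```

```text
clock: 27.78
tcp_pos: [0.4614, -0.1978, 0.1673]
ee_rot: [-3.141, 0.001, 2.952]
contact_force: [0.1, -0.0, -2.7]
finger_gap: 0.0191
[-0.024  0.009  0.017] [ 0.1 -0.  -2.7] [-3.141e+00  1.000e-03  2.952e+00] [ 0.4614 -0.1978  0.1673]
clock: 28.15
tcp_pos: [0.461, -0.1976, 0.1617]
ee_rot: [-3.142, -0.0, 2.952]
contact_force: [0.7, 0.1, -3.7]
finger_gap: 0.0189
[-0.049  0.028 -0.02 ] [ 0.7  0.1 -3.7] [-3.142 -0.     2.952] [ 0.461  -0.1976  0.1617]
```

```bash
python3 -m inch '0 0 8 0 0 0 10; 0 0 16 0 0 0 10; 0 0 24 0 0 0 10; 0 0 31 0 0 0 10; 0 0 36 0 0 0 10; 0 0 39 0 0 0 10; 0 0 40 0 0 0 10; 0 0 40 0 0 0 10'; ./q
python3 -m inch '0 0 0.7 0 0 0 10; 0 0 1.4 0 0 0 10; 0 0 2 0 0 0 10; 0 0 2 0 0 0 10'; ./q
```

```text
clock: 29.15
tcp_pos: [0.4612, -0.1977, 0.122]
ee_rot: [-3.141, 0.0, 2.952]
contact_force: [-0.4, -0.4, -3.2]
finger_gap: 0.0185
[ 0.047 -0.021  0.004] [-0.4 -0.4 -3.2] [-3.141  0.     2.952] [ 0.4612 -0.1977  0.122 ]
clock: 29.65
tcp_pos: [0.4611, -0.1977, 0.1199]
ee_rot: [-3.141, -0.0, 2.952]
contact_force: [0.2, -0.3, -4.1]
finger_gap: 0.0183
[-0.016  0.003 -0.051] [ 0.2 -0.3 -4.1] [-3.141 -0.     2.952] [ 0.4611 -0.1977  0.1199]
```

```bash
python3 -m inch '0 0 0.5 0 0 0 10; 0 0 1 0 0 0 10; 0 0 1 0 0 0 10'; ./ok && python3 -m inch '0 0 0.3 0 0 0 10; 0 0 0.6 0 0 0 10; 0 0 0.6 0 0 0 10'; ./ok
```

```text
clock: 30.02
tcp_pos: [0.4612, -0.1977, 0.119]
ee_rot: [-3.141, 0.0, 2.952]
contact_force: [0.2, 0.1, -1.1]
finger_gap: 0.0191
0.084 [ 0.2  0.1 -1.1] 2.952
clock: 30.4
tcp_pos: [0.4614, -0.1978, 0.119]
ee_rot: [-3.141, 0.001, 2.952]
contact_force: [-1.1, 1.4, 5.9]
finger_gap: 0.0187
-0.027 [-1.1  1.4  5.9] 2.952
```

```bash
python3 -m inch '0 0 -0.5 0 0 0 24; 0 0 -0.5 0 0 0 30; 0 0 -0.5 0 0 0 38; 0 0 -0.5 0 0 0 45; 0 0 -0.5 0 0 0 45' 30
python3 -m inch '0 0 -5 0 0 0 45; 0 0 -15 0 0 0 45; 0 0 -40 0 0 0 45; 0 0 -80 0 0 0 45; 0 0 -130 0 0 0 45; 0 0 -150 0 0 0 45; 0 0 -150 0 0 0 45'
python3 - <<'E'
from h import *
import cv2
from plant import manip
im=snap("w6")
a=manip.read_camera("scene")["img"][:,:,::-1]
c=cv2.resize(a[110:260,180:330],(400,400),interpolation=cv2.INTER_CUBIC)
cv2.imwrite("pics/m6.png",np.hstack([c,im[40:440,120:520]]))
E
```

```text
clock: 31.02
tcp_pos: [0.4611, -0.1977, 0.1188]
ee_rot: [-3.141, -0.0, 2.952]
contact_force: [0.1, -0.4, -0.0]
finger_gap: 0.0384
clock: 31.9
tcp_pos: [0.4619, -0.198, 0.2709]
ee_rot: [-3.141, 0.004, 2.953]
contact_force: [0.6, 0.3, 0.2]
finger_gap: 0.0382
31.9 [-4.05e-01  1.88e-01  1.00e-03  1.38e+00 -0.00e+00 -2.16e-01] [ 0.4619 -0.198   0.2709] [-3.141  0.004  2.953]
```

View pics/m6.png

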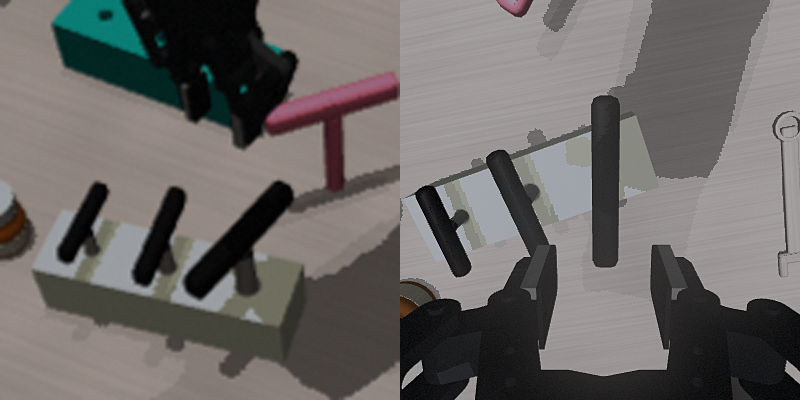

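The key stands upright and fully down in its own hole (handle at left-crop (240,240)), the other two keys are in place, and the gripper is clear. Handing in.

```bash
python3 -m inch '0 0 0 0 0 0 45; 0 0 0 0 0 0 45; 0 0 0 0 0 0 45'; python3 -c "
from plant import manip;print(manip.hand_in())"
```

```text
clock: 32.38
tcp_pos: [0.461, -0.1976, 0.2684]
ee_rot: [3.142, -0.001, 2.952]
contact_force: [0.3, 0.6, -0.1]
finger_gap: 0.0382
the job is handed in; nothing more can be done
None
```

The plug is tight and the large key is back in its own hole in the white stand. I handed the job in at 32.4 s of the 67 s allowed.

- **Finding the socket:** On the first lowering the key rested on the plug face about 1.5 mm off centre, pressing with about 10 N. A short sideways search found nothing. A second wrist picture gave the right offset, and the key dropped in and reached the socket floor.
- **Tightening:** I turned the key about 49° clockwise. Torque ran at about 0.25 N m, then rose to 0.51 N m at the stop and held there, just above the 0.3–0.5 N m range and below the 0.7 N m limit. I then eased back until the torque was near zero and drew the key straight up.
- **Last checks:** The key touched the hole's floor at the same height as it was picked up (TCP z 0.119 m). The last picture shows it upright and fully down, with the other two keys, the pink and turquoise look-alikes and the spanner in place. The gripper was clear, with no contact force. I did not photograph the bottle, beaker, funnel or plug again.
- **Disagreement:** The scene and top cameras differed from the wrist camera by 3–5 mm in x, so I used the wrist measurements.

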